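# Stack the mount discs and index them to the third stop

### The arm

A 6-joint arm with a two-finger parallel gripper is mounted at the origin on the work surface. World frame = base frame: x ahead of the robot, y to its left, z up, the work surface at z = 0. Lengths are in m, angles in degrees, forces in N, time in s.
With the tool pointing down it reaches from about 0.3 to 0.75 m from the base axis. Payload 8.5 kg.
Tool frame: the origin (TCP) lies midway between the tips of the shut fingers; the grasp point (between the pads) lies 19 mm behind it; z points along the fingers, y is the line along which they close (so a half turn about z gives the same grasp; the last joint's range is limited). The gripper opens to 85 mm and grips with 20 to 120 N. Pads are 22 mm wide; open, the fingers measure 114 mm over their backs; the gripper's body (76 mm by 85 mm) begins 54 mm behind the grasp point. The pads swing forward as they close: fully open they stand 13 mm farther back than shut.
Start: joints at [63.753, 21.807, 74.336, -0, 83.858, -12.336], TCP at [0.132, 0.534, 0.231] pointing down, gripper open.
Joint ranges: [-178.18, 178.18], [-50.72, 133.34], [12.68, 142.11], [-81.47, 261.47], [9.98, 163.14], [-165.26, 165.26]. Speed limits (degrees/s): [136.94, 136.94, 180, 180, 180, 180].

### API

Orientations are given as a 3x3 rotation matrix whose columns are the frame's x, y, z axes.
In Python, from rig import monitor, optics, close_job, models gives the robot as it stands.
- The arm moves only by the tool step_arm, never from a script. Its arguments are lists of equal length, an entry for each row: "fingers": the closure, from -1 (fully open) to 1 (shut); "travel": the shift along the tool's x, y, z scaled (see below), a list of three; "twist": the turn about the tool's z scaled (see below). In form: {"fingers": [fingers, ...], "travel": [[tx, ty, tz], ...], "twist": [twist, ...]}. A call has 1 to 10 rows; each row shifts and turns the commanded pose from where the row before left it, along the tool's axes as they then stand; what a row does not reach is not made up. The controller multiplies each number of a shift by 100 mm and each number of a turn by pi rad. A row lasts 1/8 s, in which the tool goes at most 62.5 mm and 10.7 degrees, less where a joint would pass 70% of its speed; a pose out of reach is approached as far as the arm can. A call with a number of a shift or a turn outside -1 to 1 is refused whole. A call with a gripper value outside its range is refused whole. The fingers move at their own pace and stop on an object; "force" is the grip in N (left out, the last holds). Time passes only in rows, so rows that do not move let the fingers close. It gives the time, the measured TCP pose, the force, the opening and the grip force at its end, in the units of the state.
- monitor.observe(): the state, without advancing time (a new reading comes with each control period).
- optics.get_image(name): name is "scene" or "side" or "wrist"; returns (picture, depth): 400x640x3 uint8, blue, green, red; 400x640 float32, m along the optical axis (not along the pixel's ray), 0 where there is no reading.
- optics.get_calibration(name): a dict with "vertical_fov" (degrees; the focal length in pixels is half the picture's height over the tangent of half this angle, whatever the lens; pixels are square), "cx", "cy" (the principal point, pixels), "world_from_camera" (4x4, takes a point from camera to world coordinates). Camera axes: x right, y up, looking along -z (the intrinsics and any distortion apply to the point x, -y, -z); pixel columns grow to the right and rows downward; lengths in m; the calibration is good to about 2 mm. A picture is of the moment at which its call begins: read the wrist's pose just before it. get_calibration takes no time and is no camera call; for the wrist camera it gives the pose at the moment of the call.
- close_job(): hands the job in; it is judged then, once.
Trained networks look in the newest picture that a camera, given by its name, has taken for a name from the list of things; names that differ only in an ending like _2 or _b are one class to them, and where a whole thing is asked for, a point or a joint stands for the part that bears it (a point fixed in the world has none). Each returns a list of dicts, best first, with "confidence" (0 to 1); they miss things now and then, are a little off and sometimes report something else, mostly with a low value. They report only what shows in the picture. A call takes as long as a camera call. They do not tell look-alikes from the thing itself.
- models.trace(camera, query): "mask" (400x640 bool, what is visible of it) and "point" ([column, row] in pixels, amid what is visible of it).
- models.landmark_of(camera, query): "point" ([column, row] in pixels: a listed point, or the origin of a listed thing).
The state is a dict: "time_s": time; "q": joint angles; "qvel": joint speeds; "joint_efforts": joint torques, N m; "position": TCP position; "tool_rot": TCP orientation; "ft_force": force on the tool from outside, world axes, zero at the start; "wrist_torque": the same for the moment, N m; "grip_width": finger opening in m; "gripper_force": force on a finger pad.
Only numpy, scipy, OpenCV 4.12 (cv2) and the standard library are available. Lean on these libraries where they do the work, as an engineer would, in place of code of your own. Each camera call takes 0.05 s, during which the arm holds its last target. There are 200 camera calls.

### The job

Stack the three discs flat and centred on the indexer's yellow plate: steel at the bottom, black rubber in the middle, blue on top. Then, with the gripper on the black index knob's bar, turn it clockwise from home to the third click (not past it), which carries the stack round to the reading head. Finish while still holding the knob there, because it springs back when let go; leave the other things on the bench where they are.

Things in the scene. Friction and masses are not known exactly. Their poses are not given: they have to be found in the camera images.
- indexer: fixed rotary indexer: grey housing 180 mm (its x) by 320 mm (its y) by 45 mm high. Towards its +y end an aluminium turntable (150 mm across, axis at x 0, y +80 mm, top 57 mm high) carries a yellow plate; towards its -y end is the black index knob (axis at x 0, y -100 mm). At the +y end a blue reading head on a post, 98 mm high. Origin on the bench under the housing
- plate_center (a point): centre of the top face of the yellow plate (72 mm across, 6 mm thick, 63 mm above the bench; small black dot in its middle). It is 36 mm from the turntable's axis, towards the indexer's -x at the start, and travels round as the knob is turned: the turntable turns with the knob, same angle, same direction
- steel_disc: bare steel disc (about 0.25 kg): flat round disc, 56 mm across, 14 mm thick, lying flat on the bench at the start (where varies); origin at the centre of its underside, z up
- rubber_disc: black rubber disc with a grey dot (about 0.06 kg): flat round disc, 56 mm across, 14 mm thick, lying flat on the bench at the start (where varies); origin at the centre of its underside, z up
- blue_disc: blue plastic disc with a white dot (about 0.05 kg): flat round disc, 56 mm across, 14 mm thick, lying flat on the bench at the start (where varies); origin at the centre of its underside, z up
- knob_grip (a point): point on the knob's vertical axis at the height to grip its bar: 87 mm above the bench, 10 mm below the bar's top. The knob has a return spring: turning takes about 0.07 N m at home to 0.10 N m at the third stop, and this swells and slackens by 0.055 N m with each click. It never stays by itself: let go, it springs back home with the turntable
- knob_bar (a point): black grip bar of the index knob: 46 mm long (its x), 14 mm thick (its y; pinch across this), 32 mm tall, red line on top at its -x end; turns with the knob. Below it a hub 48 mm across (top 65 mm above the bench) and a skirt 72 mm across with a red pointer at -x. This point: centre of the bar's underside, 65 mm above the bench
- index_knob (a joint): angle of the index knob in rad: 0 at home against its end stop, growing clockwise seen from above. Stops every 24 degrees: first at 0.419, second 0.838, third 1.257, then a fourth and fifth. Each is marked by a dot on the housing beside the skirt (the red pointer stands at the dot); the third dot is larger and red, the others white
- tape_roll: leave alone: orange ring-shaped tape roll, 90 mm across, 24 mm high; origin at the centre of its underside
- wire_spool: leave alone: white spool of red wire, 72 mm across, 50 mm high, standing; origin at the centre of its underside
- screw_jar: leave alone: clear jar with yellow cap, 60 mm across, 85 mm high; origin at the centre of its underside
- screwdriver: leave alone: screwdriver with red handle, lying along its own x
- wrench: leave alone: steel wrench lying along its own x
- spray_can: leave alone: red spray can, 64 mm across, 170 mm high; origin at the centre of its underside
Mind the look-alikes: they are no part of the job. Of the things that look like the blue_disc, take the one that is farthest from the robot's base at the start.

How it is judged:
By the outcome, as a careful person would: the job done as asked, in the order asked, and still so for the second after the job is handed in, while the arm keeps its last pose, push and grip.
It also fails if it takes over 70 s, if anything falls off the work surface, if the arm or the gripper's body presses on something with over 40 N, if the wrist force passes 120 N, or if a joint passes its speed limit or range.

## Working session

There is one attempt and no reset: what is moved stays moved. The work goes in short steps, Python scripts to look and compute and a tool call to move; the robot and the scene stay as the last step left them, time stands still between calls to the robot, and variables do not carry over. Pictures are saved under pics/ and viewed, at most 10 in all, crops included, and the job is handed in when it is done.

Besides the shell and the picture viewer there is one more tool, called after "Call:" in YAML: its name, and indented under it one key for each argument. step_arm: Moves the arm, as the interface text tells. Its arguments: {"type":"object","properties":{"fingers":{"type":"array","items":{"type":"number"}},"travel":{"type":"array","items":{"type":"array","items":{"type":"number"}}},"twist":{"type":"array","items":{"type":"number"}},"force":{"type":"number"}},"required":["fingers","travel","twist"]}

```bash
ls; mkdir -p pics; cat > h.py <<'E'
import numpy as np, cv2
from rig import monitor, optics, close_job, models
def cam(n):
    c=optics.get_calibration(n); f=200/np.tan(np.radians(c["vertical_fov"]/2))
    return c,f
def w(n,col,row,depth=None,z=None,cal=None):
    c,f=cal or cam(n); T=np.array(c["world_from_camera"])
    d=np.array([(col-c["cx"])/f,-(row-c["cy"])/f,-1.])
    R=T[:3,:3];t=T[:3,3]
    if z is not None:
        r=R@d; return t+r*(z-t[2])/r[2]
    return t+R@d*depth
E
python3 - <<'E'
from h import *
for n in ("scene","side","wrist"):
    p,d=optics.get_image(n); cv2.imwrite(f"pics/{n}0.png",p); np.save(f"{n}0.npy",d)
    c,f=cam(n); print(n,{k:np.round(v,3).tolist() for k,v in c.items() if k!='x' and not isinstance(v,(str,dict))},list(c))
    if n!="wrist":
        for q in ("steel_disc","rubber_disc","blue_disc","plate_center","knob_grip","indexer","knob_bar"):
            for r in models.landmark_of(n,q)[:4]: print(n,q,np.round(r["point"],1),round(r["confidence"],2))
print(monitor.observe())
E
```

```text
pics
scene {'vertical_fov': 53.636, 'cx': 322.487, 'cy': 192.084, 'world_from_camera': [[0.563, -0.676, 0.475, 1.049], [0.826, 0.465, -0.317, -0.394], [-0.006, 0.571, 0.821, 1.072], [0.0, 0.0, 0.0, 1.0]]} ['vertical_fov', 'cx', 'cy', 'world_from_camera']
scene steel_disc [290.3 253.9] 0.81
scene rubber_disc [234.1 262.1] 0.77
scene blue_disc [264.6 195.4] 0.77
scene blue_disc [273.5 221.3] 0.74
scene blue_disc [304.5 188.6] 0.72
scene blue_disc [218.9 201.3] 0.59
scene plate_center [400.1 175.8] 0.92
scene plate_center [394.7 126.1] 0.31
scene knob_grip [368.4 209.4] 0.75
scene indexer [387.3 208.3] 0.88
scene indexer [330.  293.7] 0.63
scene knob_bar [370.9 215.4] 0.83
scene knob_bar [279.7 304.9] 0.5
side {'vertical_fov': 43.086, 'cx': 319.836, 'cy': 200.986, 'world_from_camera': [[0.869, 0.31, -0.385, -0.163], [-0.494, 0.562, -0.663, -1.139], [0.011, 0.767, 0.642, 1.157], [0.0, 0.0, 0.0, 1.0]]} ['vertical_fov', 'cx', 'cy', 'world_from_camera']
side steel_disc [361.5 236.4] 0.77
side rubber_disc [372.3 277.1] 0.61
side blue_disc [297.2 288.6] 0.79
side blue_disc [289.9 231.1] 0.67

[... 649 characters left out ...]
   8.38552882e+01, -1.23377953e+01]), 'qvel': array([ 0.01501387,  0.0106153 ,  0.02275062, -0.05495641,  0.08551661,
       -0.05422702]), 'joint_efforts': array([-8.60883556e-04, -4.48313391e+01, -2.31455684e+01, -1.73272192e-04,
        5.96083792e-04,  1.26159793e-05]), 'position': array([0.13224297, 0.53385866, 0.23132634]), 'tool_rot': array([[-9.70674697e-01,  2.40396818e-01,  4.06641361e-05],
       [ 2.40396819e-01,  9.70674697e-01,  3.58363165e-05],
       [-3.08567116e-05,  4.45609347e-05, -9.99999999e-01]]), 'ft_force': array([0.1109917 , 0.53295521, 0.17335788]), 'wrist_torque': array([0.01858765, 0.00945421, 0.03866128]), 'gripper_force': 0.0, 'grip_width': 0.08552187093957557}
```

View scene.

View pics/scene0.png

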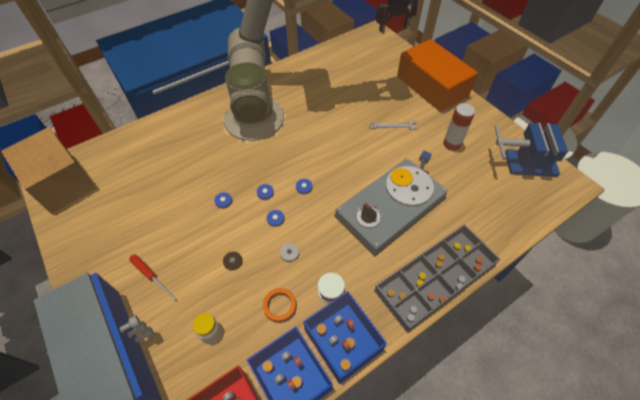

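View pics/side0.png

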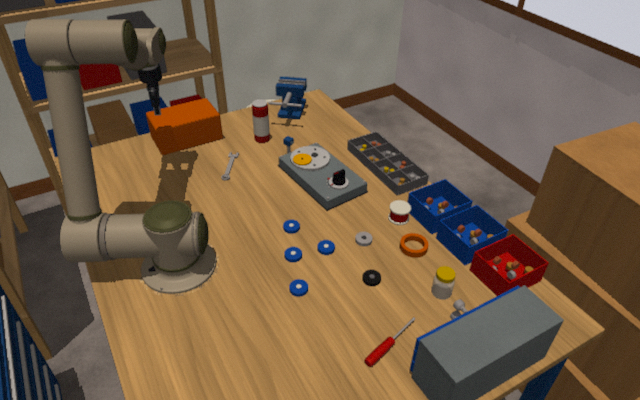

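```bash
python3 - <<'E'
from h import *
D={'steel':[(290.3,253.9),(361.5,236.4)],'rubber':[(234.1,262.1),(372.3,277.1)]}
for k,(a,b) in D.items(): print(k,w('scene',*a,z=0),w('side',*b,z=0))
for p in [(264.6,195.4),(273.5,221.3),(304.5,188.6),(218.9,201.3)]: x=w('scene',*p,z=0); print('blue scene',p,x.round(4),np.hypot(*x[:2]).round(4))
for p in [(297.2,288.6),(289.9,231.1),(295.5,258.3),(326.4,248.8)]: x=w('side',*p,z=0); print('blue side',p,x.round(4),np.hypot(*x[:2]).round(4))
for k,z,a,b in [('plate',.063,(400.1,175.8),(304,159.9)),('knobgrip',.087,(368.4,209.4),(337.3,176.4)),('idx',0,(387.3,208.3),(320.4,180.8)),('bar',.065,(370.9,215.4),(337.6,176.9))]: print(k,w('scene',*a,z=z).round(4),w('side',*b,z=z).round(4))
E
```

```text
steel [ 0.55970849 -0.18519628  0.        ] [ 0.56205852 -0.16745003  0.        ]
rubber [ 0.48872953 -0.33565368  0.        ] [ 0.49345723 -0.33156633  0.        ]
blue scene (264.6, 195.4) [ 0.3318 -0.1441  0.    ] 0.3617
blue scene (273.5, 221.3) [ 0.4338 -0.1697  0.    ] 0.4658
blue scene (304.5, 188.6) [ 0.3831 -0.0212  0.    ] 0.3836
blue scene (218.9, 201.3) [ 0.2678 -0.2783  0.    ] 0.3862
blue side (297.2, 288.6) [ 0.2744 -0.261   0.    ] 0.3787
blue side (289.9, 231.1) [ 0.3677 -0.0309  0.    ] 0.369
blue side (295.5, 258.3) [ 0.3267 -0.1498  0.    ] 0.3594
blue side (326.4, 248.8) [ 0.4323 -0.1608  0.    ] 0.4613
plate [0.5531 0.2358 0.063 ] [0.5601 0.227  0.063 ]
knobgrip [0.6067 0.0629 0.087 ] [0.5992 0.0535 0.087 ]
idx [0.5986 0.1557 0.    ] [0.5917 0.1575 0.    ]
bar [0.6177 0.0662 0.065 ] [0.6143 0.0749 0.065 ]
```

The things taken for blue_disc in scene.png are at (264,195), (273,221), (304,188) and (219,201). The one farthest from the base is (273,221), at about (0.433, -0.165), 0.46 m away against 0.39 m or less for the others. Steel is at (290,254) and rubber at (234,262), one of each. The side view agrees: blue (326,249), steel (361,236), rubber (372,277), knob (337,177), plate (304,160). I'll move over the indexer first.

Call:
step_arm:
  fingers: [-1,-1,-1,-1,-1,-1,-1,-1]
  travel:
    - [0,0,-0.1]
    - [0,0,-0.1]
    - [0,0,-0.1]
    - [0,0,-0.1]
    - [0,0,-0.1]
    - [0,0,-0.1]
    - [0,0,-0.1]
    - [0,0,-0.1]
  twist: [0.0528,0.0528,0.0528,0.0528,0.0528,0.0528,0.0528,0.0532]

```text
time_s: 1.85
position: [0.1322, 0.5338, 0.3117]
tool_rot: [[0.006, 1.0, 0.0], [1.0, -0.006, 0.0], [0.0, 0.0, -1.0]]
ft_force: [-0.5, -0.1, -0.3]
grip_width: 0.0854
gripper_force: 0.0
```

Call:
step_arm:
  fingers: [-1,-1,-1,-1,-1,-1,-1,-1,-1,-1]
  travel:
    - [-0.32,0.36,0]
    - [-0.32,0.36,0]
    - [-0.32,0.36,0]
    - [-0.32,0.36,0]
    - [-0.32,0.36,0]
    - [-0.32,0.36,0]
    - [-0.32,0.36,0]
    - [-0.32,0.36,0]
    - [-0.32,0.36,0]
    - [-0.32,0.36,0]
  twist: [0,0,0,0,0,0,0,0,0,0]

```text
time_s: 3.1
position: [0.4932, 0.2125, 0.3114]
tool_rot: [[0.0, 1.0, 0.0], [1.0, -0.0, 0.0], [0.0, 0.0, -1.0]]
ft_force: [0.6, 1.8, -0.1]
grip_width: 0.0857
gripper_force: 0.0
```

```bash
cat >> h.py <<'E'
def look(tag,qs):
    cal=cam("wrist"); s=monitor.observe(); p,d=optics.get_image("wrist"); cv2.imwrite(f"pics/{tag}.png",p); np.save(f"{tag}.npy",d)
    print("t",round(s["time_s"],2),"tcp",s["position"].round(4),"yaw",np.degrees(np.arctan2(s["tool_rot"][1,0],s["tool_rot"][0,0])).round(2),"grip",s["grip_width"])
    for q,z in qs:
        for r in models.landmark_of("wrist",q)[:4]: print(q,np.round(r["point"],1),round(r["confidence"],2),w("wrist",*r["point"],z=z,cal=cal).round(4))
    return p,d,cal,s
E
python3 - <<'E'
from h import *
look("w1",[("plate_center",.063),("knob_grip",.087),("knob_bar",.065),("indexer",0),("steel_disc",0),("blue_disc",0)])
E
```

```text
t 3.1 tcp [0.4932 0.2125 0.3114] yaw 89.98 grip 0.08565905740577216
plate_center [374.7 146.9] 0.97 [0.56   0.2404 0.063 ]
knob_grip [406.5 273.9] 0.92 [0.6097 0.0676 0.087 ]
knob_bar [401.9 267.8] 0.73 [0.609  0.0643 0.065 ]
knob_bar [355.6 359.2] 0.66 [ 0.5466 -0.107   0.065 ]
indexer [389.1 189.5] 0.94 [0.5968 0.1654 0.    ]
steel_disc [358.7 361.5] 0.43 [ 0.5617 -0.1797 -0.    ]
blue_disc [234.5 343.7] 0.93 [ 0.3257 -0.1364 -0.    ]
blue_disc [291.5 353.4] 0.69 [ 0.4325 -0.1597 -0.    ]
blue_disc [258.9 290.6] 0.57 [ 0.3798 -0.0195  0.    ]
```

View pics/w1.png

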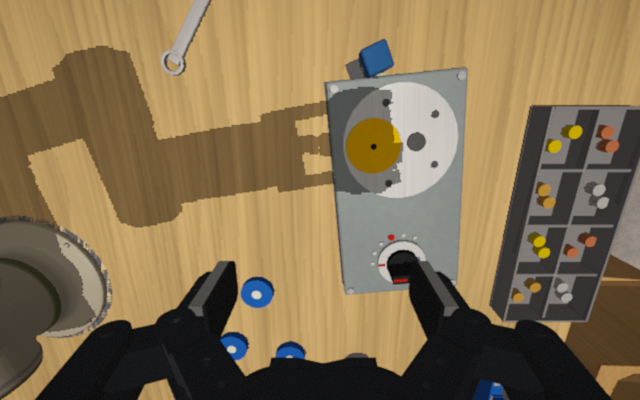

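Plate centre dot is at (374,147), the knob at (403,262) with the red third dot at (391,237), and the reading head at (375,58). The three nearer blue discs are at the bottom left. Next I'll look at the discs.

Call:
step_arm:
  fingers: [-1,-1,-1,-1,-1,-1,-1,-1,-1,-1]
  travel:
    - [-0.44,0.01,0.05]
    - [-0.44,0.01,0.05]
    - [-0.44,0.01,0.05]
    - [-0.44,0.01,0.05]
    - [-0.44,0.01,0.05]
    - [-0.44,0.01,0.05]
    - [-0.44,0.01,0.05]
    - [-0.44,0.01,0.05]
    - [-0.44,0.01,0.05]
    - [-0.44,0.01,0.05]
  twist: [0,0,0,0,0,0,0,0,0,0]

```text
time_s: 4.7
position: [0.5021, -0.2265, 0.2616]
tool_rot: [[-0.001, 1.0, 0.001], [1.0, 0.001, -0.0], [-0.0, 0.001, -1.0]]
ft_force: [1.4, 0.0, -0.3]
grip_width: 0.0852
gripper_force: 0.0
```

```bash
cat >> h.py <<'E'
def circ(p,d,cal,zt,mask,R=.028):
    # disc centre at height zt from the mask's outline: rim points to world at top height, least squares circle
    c=max(cv2.findContours(mask.astype(np.uint8),cv2.RETR_EXTERNAL,cv2.CHAIN_APPROX_NONE)[0],key=cv2.contourArea)[:,0]
    e=cv2.fitEllipse(c); P=w("wrist",*e[0],z=zt,cal=cal)
    return P
E
python3 - <<'E'
from h import *
p,d,cal,s=look("w2",[("steel_disc",0),("rubber_disc",0),("blue_disc",0)])
for q in ("steel_disc","rubber_disc","blue_disc"):
    for r in models.trace("wrist",q)[:4]: print(q,np.round(r["point"],1),round(r["confidence"],2),r["mask"].sum(),circ(p,d,cal,.007,r["mask"]).round(4))
E
```

```text
t 4.7 tcp [ 0.5021 -0.2265  0.2616] yaw 90.08 grip 0.0851735179475304
steel_disc [364.4 132.3] 0.88 [ 0.5566 -0.1814  0.    ]
rubber_disc [313.3 238.6] 0.66 [ 0.4879 -0.3348  0.    ]
blue_disc [269.1 114.3] 0.9 [ 0.4326 -0.1587  0.    ]
blue_disc [182.8  93.3] 0.86 [ 0.325  -0.1333  0.    ]
blue_disc [261.7 350. ] 0.66 [ 0.3985 -0.5419  0.    ]
blue_disc [162.5 189.2] 0.62 [ 0.2781 -0.2591  0.    ]
steel_disc [367.6 132.2] 0.61 1595 [ 0.5573 -0.1841  0.007 ]
rubber_disc [313.1 243.8] 0.85 1215 [ 0.4854 -0.3365  0.007 ]
blue_disc [214.8   3. ] 0.72 416 [ 0.379  -0.0392  0.007 ]
blue_disc [156.5 193.7] 0.63 1438 [ 0.2749 -0.2632  0.007 ]
blue_disc [266. 112.] 0.6 1673 [ 0.4292 -0.1573  0.007 ]
blue_disc [181.5  94.9] 0.57 1885 [ 0.3231 -0.1343  0.007 ]
```

View pics/w2.png

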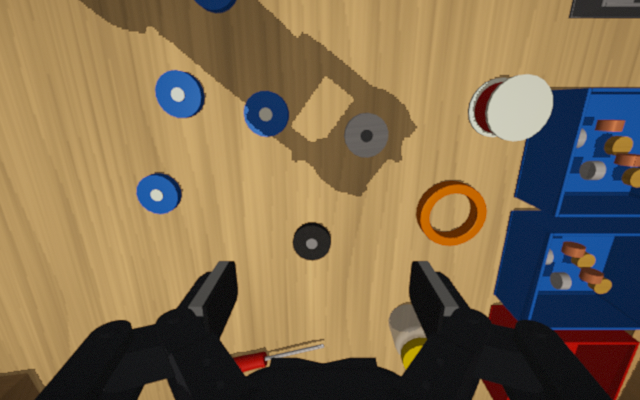

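Steel's dark dot is at (367,136) and rubber's grey dot at (312,243). The blue candidates are (266,114), (178,94), (157,195) and (216,3); the farthest one is (266,114). I'll measure the dots in this view.

```bash
cat >> h.py <<'E'
def dot(p,col,row,r=11,dark=True):
    g=cv2.GaussianBlur(cv2.cvtColor(p,cv2.COLOR_BGR2GRAY),(3,3),0).astype(float); c,rr=int(round(col)),int(round(row))
    x=g[rr-r:rr+r+1,c-r:c+r+1]; m=np.median(x); k=(m-x if dark else x-m); k=np.where(k>.4*k.max(),k,0)
    _,l=cv2.connectedComponents((k>0).astype(np.uint8)); i=np.unravel_index(k.argmax(),k.shape); k=k*(l==l[i])
    Y,X=np.mgrid[rr-r:rr+r+1,c-r:c+r+1]; return (X*k).sum()/k.sum(),(Y*k).sum()/k.sum()
E
python3 - <<'E'
from h import *
cal=cam("wrist"); p=cv2.imread("pics/w2.png")
for n,a,dk in (("steel",(367,136),1),("blue",(266,114),0),("rubber",(312,243),0)):
    u=dot(p,*a,dark=dk); print(n,np.round(u,1),w("wrist",*u,z=.014,cal=cal).round(4))
E
```

```text
steel [366.2 135.4] [ 0.5573 -0.1823  0.014 ]
blue [265.2 113.9] [ 0.4302 -0.156   0.014 ]
rubber [311.2 243.3] [ 0.4855 -0.334   0.014 ]
```

Call:
step_arm:
  fingers: [-1,-1,-1,-1,-1]
  travel:
    - [0,0.14,0.28]
    - [0,0.14,0.28]
    - [0,0.14,0.28]
    - [0,0.13,0.28]
    - [0,0,0]
  twist: [0,0,0,0,0]

```text
time_s: 5.68
position: [0.5569, -0.2246, 0.1479]
tool_rot: [[-0.002, 1.0, -0.003], [1.0, 0.002, 0.002], [0.002, -0.003, -1.0]]
ft_force: [-0.3, -0.2, 0.4]
grip_width: 0.0851
gripper_force: 0.0
```

```bash
python3 - <<'E'
from h import *
p,d,cal,s=look("w3",[("steel_disc",0)])
T=np.linalg.inv(cal[0]["world_from_camera"]);P=T@[.5573,-.1823,.014,1]
u=(cal[0]["cx"]+cal[1]*P[0]/-P[2], cal[0]["cy"]-cal[1]*P[1]/-P[2]);print(u)
u=dot(p,*u,r=16);print(u,w("wrist",*u,z=.014,cal=cal).round(4))
r=models.trace("wrist","steel_disc")[0]; print(r["confidence"],circ(p,d,cal,.008,r["mask"]).round(4))
cv2.circle(p,tuple(int(round(x)) for x in u),2,(0,255,0),-1); cv2.imwrite("pics/w3a.png",p)
E
```

```text
t 5.67 tcp [ 0.5569 -0.2246  0.1479] yaw 90.1 grip 0.08514519183853625
steel_disc [324.3 143.3] 0.72 [ 0.5575 -0.1791  0.    ]
(np.float64(324.04799564727494), np.float64(148.70452611794576))
(np.float64(326.0154100866021), np.float64(152.07908813041263)) [ 0.5591 -0.1854  0.014 ]
0.74 [ 0.5566 -0.1839  0.008 ]
```

View pics/w3a.png

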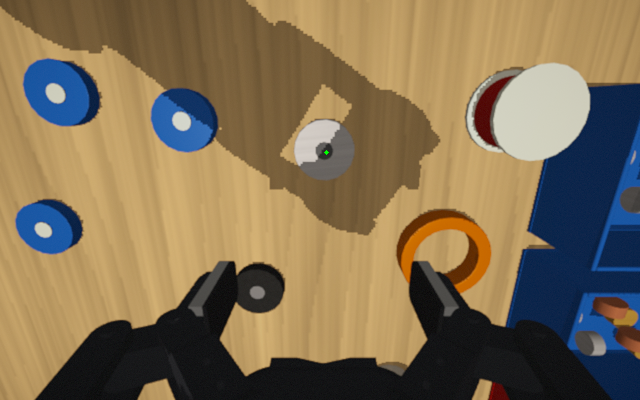

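The trace agrees: steel's dot is at about (323.5,151), which is (0.557, -0.184). The fingers are centred on column 325 and the tape roll is clear of them.

Call:
step_arm:
  fingers: [-1,-1,-1,-1,-1,-1,-1]
  travel:
    - [0.2,0,0.2]
    - [0.2,0,0.4]
    - [0.006,0,0.4]
    - [0,0,0.3]
    - [0,0,0.1]
    - [0,0,0.07]
    - [0,0,0]
  twist: [0,0,0,0,0,0,0]

```text
time_s: 6.7
position: [0.5574, -0.186, 0.0032]
tool_rot: [[0.0, 1.0, 0.001], [1.0, -0.0, -0.001], [-0.001, 0.001, -1.0]]
ft_force: [-0.3, 0.5, 0.7]
grip_width: 0.0857
gripper_force: 0.0
```

Call:
step_arm:
  fingers: [-1,0.4,1,1,1,1]
  travel:
    - [0.02,0,0.02]
    - [0,0,0]
    - [0,0,0]
    - [0,0,0]
    - [0,0,0]
    - [0,0,0]
  twist: [0,0,0,0,0,0]
  force: 50

```text
time_s: 7.45
position: [0.5573, -0.1837, 0.0012]
tool_rot: [[0.0, 1.0, 0.001], [1.0, -0.0, -0.0], [-0.0, 0.001, -1.0]]
ft_force: [-1.8, 1.2, 6.8]
grip_width: 0.0537
gripper_force: 51.8
```

Call:
step_arm:
  fingers: [1,1,1,1,1,1,1,1,1,1]
  travel:
    - [0,0,-0.3]
    - [0,0,-0.6]
    - [0.2,0,-0.6]
    - [0.5,0,-0.25]
    - [0.6,0,-0.24]
    - [0.6,0,0]
    - [0.6,0,0]
    - [0.6,0,0]
    - [0.5,0,0]
    - [0.22,0.02,0]
  twist: [0,0,0,0,0,0,0,0,0,0]

```text
time_s: 8.7
position: [0.5584, 0.1985, 0.1976]
tool_rot: [[-0.002, 1.0, -0.001], [1.0, 0.002, 0.0], [0.0, -0.001, -1.0]]
ft_force: [0.1, -0.9, -1.9]
grip_width: 0.054
gripper_force: 53.9
```

Call:
step_arm:
  fingers: [1,1]
  travel:
    - [0,0,0]
    - [0,0,0]
  twist: [0,0]

```text
time_s: 8.95
position: [0.5593, 0.1949, 0.1976]
tool_rot: [[0.001, 1.0, -0.001], [1.0, -0.001, -0.001], [-0.001, -0.001, -1.0]]
ft_force: [-0.8, -0.6, -2.3]
grip_width: 0.0539
gripper_force: 53.9
```

```bash
python3 - <<'E'
from h import *
p,d,cal,s=look("w4",[("plate_center",.063),("knob_grip",.087),("steel_disc",0)])
r=models.landmark_of("wrist","plate_center")[0]["point"]
u=dot(p,*r,r=9);print(np.round(u,1),w("wrist",*u,z=.063,cal=cal).round(4))
cv2.circle(p,tuple(int(round(x)) for x in u),1,(0,255,0),-1); cv2.imwrite("pics/w4a.png",p)
E
```

```text
t 8.95 tcp [0.5593 0.1949 0.1976] yaw 89.92 grip 0.05388860662435051
plate_center [320.2 147.4] 0.91 [0.5567 0.2379 0.063 ]
plate_center [433.3 398.3] 0.21 [ 0.6955 -0.0717  0.063 ]
knob_grip [373.5 318.5] 0.92 [0.6103 0.068  0.087 ]
steel_disc [321.6 261.5] 0.7 [0.5571 0.0845 0.    ]
[321.5 143.7] [0.5579 0.2413 0.063 ]
```

View pics/w4a.png

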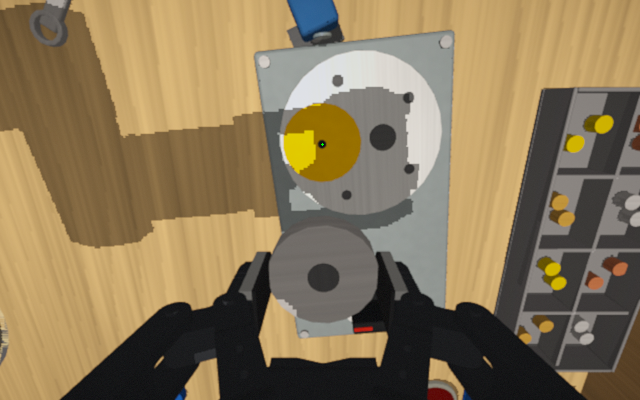

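The steel disc is held with its dot at (323,278). The plate dot is at (321.5,143.7), the reading head at (315,15) is clear of the fingers, and the path to the plate is free.

```bash
python3 - <<'E'
from h import *
cal=cam("wrist");p=cv2.imread("pics/w4.png"); s=monitor.observe()
u=dot(p,323,278,r=20); zt=s["position"][2]-.0012+.014
print(u,w("wrist",*u,z=zt,cal=cal).round(4),s["position"])
# steel on bench from w3 corrected
p=cv2.imread("pics/w3.png");g=p[130:172,303:345].max(2);
cv2.imwrite("pics/c.png",cv2.resize(p[110:190,283:363],(480,480),interpolation=0))
E
```

```text
(np.float64(323.0230151745473), np.float64(277.27103501613465)) [0.5592 0.1949 0.2107] [0.55929074 0.19525177 0.19788555]
```

View pics/c.png

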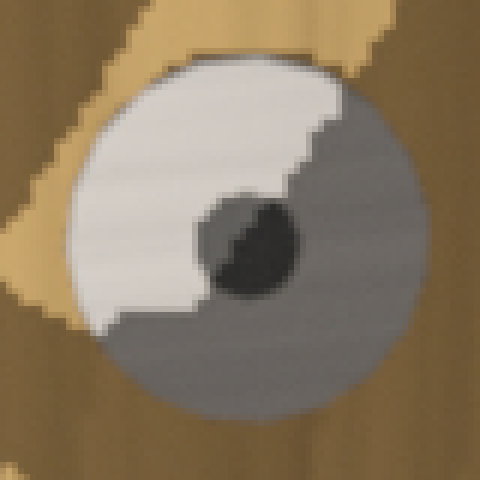

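Call:
step_arm:
  fingers: [1,1,1,1,1,1]
  travel:
    - [0.23,-0.007,0.1]
    - [0.23,-0.007,0.3]
    - [0,0,0.5]
    - [0,0,0.3]
    - [0,0,0]
    - [0,0,0]
  twist: [0,0,0,0,0,0]

```text
time_s: 9.95
position: [0.5587, 0.2421, 0.0794]
tool_rot: [[0.001, 1.0, 0.002], [1.0, -0.001, 0.001], [0.001, 0.002, -1.0]]
ft_force: [0.9, -0.1, -2.2]
grip_width: 0.0532
gripper_force: 53.7
```

Call:
step_arm:
  fingers: [1,1,1,1,1]
  travel:
    - [-0.008,-0.008,0.05]
    - [0,0,0.05]
    - [0,0,0.03]
    - [0,0,0.015]
    - [0,0,0]
  twist: [0,0,0,0,0]

```text
time_s: 10.58
position: [0.5569, 0.2413, 0.0642]
tool_rot: [[0.0, 1.0, 0.0], [1.0, -0.0, -0.0], [-0.0, 0.0, -1.0]]
ft_force: [-3.0, -1.6, 5.5]
grip_width: 0.0539
gripper_force: 54.5
```

Call:
step_arm:
  fingers: [1,1]
  travel:
    - [0,0.009,-0.004]
    - [0,0,0]
  twist: [0,0]

```text
time_s: 10.82
position: [0.5578, 0.2414, 0.0642]
tool_rot: [[0.0, 1.0, -0.0], [1.0, -0.0, 0.0], [0.0, -0.0, -1.0]]
ft_force: [-3.5, -0.8, 5.9]
grip_width: 0.0537
gripper_force: 54.6
```

Call:
step_arm:
  fingers: [0,-0.5,-1,-1,-1,-1,-1]
  travel:
    - [0,0,0]
    - [0,0,0]
    - [0,0,0]
    - [0,0,-0.1]
    - [0,0,-0.4]
    - [-0.23,0,-0.5]
    - [-0.23,0,-0.46]
  twist: [0,0,0,0,0,0,0]

```text
time_s: 11.7
position: [0.5578, 0.1949, 0.2122]
tool_rot: [[-0.0, 1.0, 0.001], [1.0, 0.0, 0.0], [0.0, 0.001, -1.0]]
ft_force: [1.1, -0.3, 0.6]
grip_width: 0.0856
gripper_force: 0.0
```

```bash
python3 - <<'E'
from h import *
p,d,cal,s=look("w5",[("steel_disc",.063),("plate_center",.063)])
T=np.linalg.inv(cal[0]["world_from_camera"]);P=T@[.5579,.2413,.077,1]
u=(cal[0]["cx"]+cal[1]*P[0]/-P[2], cal[0]["cy"]-cal[1]*P[1]/-P[2]);print(u)
u=dot(p,*u,r=20);print(u,w("wrist",*u,z=.077,cal=cal).round(4))
# yellow plate ellipse
h=cv2.cvtColor(p,cv2.COLOR_BGR2HSV);m=cv2.inRange(h,(18,120,60),(32,255,255))
m[:,:240]=0;m[:,400:]=0;m[:60]=0;m[230:]=0
c=np.vstack([x for x in cv2.findContours(m,0,2)[0] if cv2.contourArea(x)>20]);e=cv2.fitEllipse(cv2.convexHull(c));print(e,w("wrist",*e[0],z=.063,cal=cal).round(4))
cv2.imwrite("pics/w5c.png",cv2.resize(p[60:230,220:420],None,fx=3,fy=3))
E
```

```text
t 11.7 tcp [0.5578 0.1949 0.2122] yaw 90.02 grip 0.08564325253755543
steel_disc [320.9 137.5] 0.79 [0.556  0.2454 0.063 ]
(np.float64(322.95126203016616), np.float64(143.7708186243141))
(np.float64(322.92885591565795), np.float64(143.8727059742288)) [0.5579 0.2412 0.077 ]
((273.25494384765625, 157.53480529785156), (103.68110656738281, 180.41854858398438), 70.77229309082031) [0.5095 0.2263 0.063 ]
```

View pics/w5c.png

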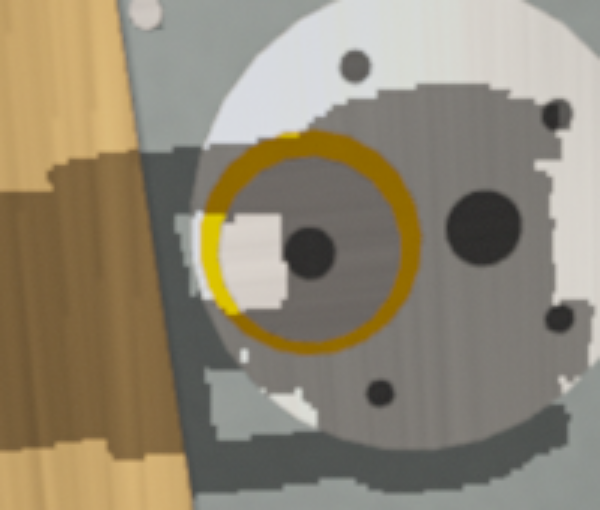

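The steel disc lies flat and central, with an even yellow ring around it and the dot at the plate centre (0.5579, 0.2412). Next is the rubber disc.

Call:
step_arm:
  fingers: [-1,-1,-1,-1,-1,-1,-1,-1,-1,-1]
  travel:
    - [-0.57,-0.07,0]
    - [-0.57,-0.07,0]
    - [-0.57,-0.07,0]
    - [-0.57,-0.07,0]
    - [-0.57,-0.07,0.1]
    - [-0.57,-0.07,0.1]
    - [-0.57,-0.07,0.1]
    - [-0.57,-0.07,0.1]
    - [-0.57,-0.08,0.14]
    - [-0.56,-0.08,0.1]
  twist: [0,0,0,0,0,0,0,0,0,0]

```text
time_s: 13.1
position: [0.4852, -0.3747, 0.144]
tool_rot: [[0.0, 1.0, -0.001], [1.0, 0.0, 0.002], [0.002, -0.001, -1.0]]
ft_force: [0.3, -0.7, -0.2]
grip_width: 0.0852
gripper_force: 0.0
```

Call:
step_arm:
  fingers: [-1,-1]
  travel:
    - [0,0,0]
    - [0,0,0]
  twist: [0,0]

```text
time_s: 13.35
position: [0.4857, -0.3727, 0.1449]
tool_rot: [[0.0, 1.0, -0.001], [1.0, -0.0, 0.002], [0.002, -0.001, -1.0]]
ft_force: [-0.1, 0.8, 0.1]
grip_width: 0.0855
gripper_force: 0.0
```

```bash
cat >> h.py <<'E'
def at(p,cal,P,dark,r=16):
    Q=np.linalg.inv(cal[0]["world_from_camera"])@[*P,1]
    u=(cal[0]["cx"]+cal[1]*Q[0]/-Q[2], cal[0]["cy"]-cal[1]*Q[1]/-Q[2])
    v=dot(p,*u,r=r,dark=dark); print("expect",np.round(u,1),"found",np.round(v,1),w("wrist",*v,z=P[2],cal=cal).round(4))
E
python3 - <<'E'
from h import *
p,d,cal,s=look("w6",[("rubber_disc",0)])
at(p,cal,(.4855,-.334,.014),0)
r=models.trace("wrist","rubber_disc")[0]; print(r["confidence"],circ(p,d,cal,.008,r["mask"]).round(4))
E
```

```text
t 13.35 tcp [ 0.4857 -0.3727  0.1449] yaw 90.0 grip 0.08545456290709197
rubber_disc [322.5 152.7] 0.78 [ 0.4851 -0.3358  0.    ]
expect [322.9 153.1] found [322.  153.7] [ 0.4846 -0.3345  0.014 ]
0.73 [ 0.4851 -0.3353  0.008 ]
```

Call:
step_arm:
  fingers: [-1,-1,-1,-1,-1,-1,-1]
  travel:
    - [0.19,-0.005,0.2]
    - [0.19,-0.004,0.4]
    - [0.002,0,0.4]
    - [0,0,0.3]
    - [0,0,0.1]
    - [0,0,0.03]
    - [0,0,0]
  twist: [0,0,0,0,0,0,0]

```text
time_s: 14.38
position: [0.4853, -0.3357, 0.0038]
tool_rot: [[-0.0, 1.0, 0.001], [1.0, 0.0, -0.001], [-0.001, 0.001, -1.0]]
ft_force: [-0.6, 0.6, 0.8]
grip_width: 0.0855
gripper_force: 0.0
```

Call:
step_arm:
  fingers: [-1,-1,0.4,1,1,1,1]
  travel:
    - [0.012,-0.005,0.025]
    - [0,0,0]
    - [0,0,0]
    - [0,0,0]
    - [0,0,0]
    - [0,0,0]
    - [0,0,0]
  twist: [0,0,0,0,0,0,0]
  force: 40

```text
time_s: 15.25
position: [0.4844, -0.3344, 0.0009]
tool_rot: [[0.0, 1.0, 0.0], [1.0, -0.0, -0.001], [-0.001, 0.0, -1.0]]
ft_force: [-1.7, 1.2, 5.2]
grip_width: 0.0541
gripper_force: 41.6
```

Call:
step_arm:
  fingers: [1,1,1,1,1,1,1,1,1,1]
  travel:
    - [0,0,-0.3]
    - [0,0,-0.6]
    - [0.1,0,-0.6]
    - [0.4,0.1,-0.4]
    - [0.55,0.12,-0.21]
    - [0.57,0.12,0]
    - [0.57,0.12,0]
    - [0.57,0.12,0]
    - [0.57,0.08,0]
    - [0.57,0.08,0]
  twist: [0,0,0,0,0,0,0,0,0,0]

```text
time_s: 16.5
position: [0.5583, 0.0576, 0.2112]
tool_rot: [[0.0, 1.0, -0.0], [1.0, -0.0, -0.0], [-0.0, -0.0, -1.0]]
ft_force: [0.7, -1.1, -0.7]
grip_width: 0.0541
gripper_force: 42.4
```

Call:
step_arm:
  fingers: [1,1,1,1,1]
  travel:
    - [0.57,0,0]
    - [0.55,0,0]
    - [0.27,0,0]
    - [0,0,0]
    - [0,0,0]
  twist: [0,0,0,0,0]

```text
time_s: 17.12
position: [0.5584, 0.194, 0.2111]
tool_rot: [[0.001, 1.0, -0.0], [1.0, -0.001, -0.0], [-0.0, -0.0, -1.0]]
ft_force: [-0.1, -0.7, -0.9]
grip_width: 0.054
gripper_force: 42.4
```

```bash
python3 - <<'E'
from h import *
p,d,cal,s=look("w7",[("rubber_disc",.2)])
at(p,cal,(.5579,.2413,.077),1)
P=s["position"];at(p,cal,(P[0],P[1],P[2]+.013),0,r=14)
E
```

```text
t 17.12 tcp [0.5584 0.194  0.2111] yaw 89.96 grip 0.054010579482117786
rubber_disc [324.5 266. ] 0.68 [0.5592 0.1861 0.2   ]
expect [322.5 142.8] found [322.7 143. ] [0.5581 0.2412 0.077 ]
expect [323.2 277. ] found [320. 268.] [0.5569 0.199  0.2241]
```

```bash
python3 - <<'E'
from h import *
p=cv2.imread("pics/w7.png");g=cv2.cvtColor(p,cv2.COLOR_BGR2GRAY)[240:320:4,282:366:3]
print("\n".join(" ".join(f"{v:3d}" for v in r) for r in g))
E
```

```text
21  21  28  28  30  26  26  27  28  30  27  28  26  30  26  26  26  28  28  26  28  26  27  28  30  27  23  21
 25  24  27  26  26  25  27  26  29  29  27  26  27  28  26  24  28  28  28  28  26  25  27  25  27  27  26  25
 27  26  30  27  28  27  26  28  27  30  30  26  29  28  26  26  27  27  28  26  26  26  28  26  27  27  25  24
 29  26  26  28  25  28  25  24  27  26  28  28  30  29  26  26  27  28  29  29  24  27  27  26  30  26  27  27
 29  25  29  25  24  29  27  29  26  27  28  26  27  29  27  26  26  23  25  25  27  28  25  28  27  27  29  29
 27  27  29  27  29  28  27  30  28  27  25  26  27  25  25  27  26  28  30  29  28  30  27  28  30  27  27  26
 26  28  28  26  26  28  26  27  29  30  27  26  26  29  33  30  27  30  26  28  29  28  27  25  29  29  27  27
 26  26  24  27  27  29  26  27  28  26  41  83  85  85  85  85  86  56  25  23  29  29  25  26  25  29  29  23
 29  26  28  29  29  29  28  24  28  57  86  85  85  85  84  85  86  85  81  23  28  27  26  28  26  27  26  28
 25  25  25  27  28  27  25  26  31  85  85  85  85  85  86  84  84  85  85  51  26  26  28  
[... 438 characters left out ...]
  27  27  25  27  29  28  29
 26  26  28  29  27  23  29  30  30  27  25  27  26  27  26  28  27  29  28  25  27  24  26  28  28  30  26  27
 47  26  27  28  28  26  26  27  26  28  24  29  26  28  29  28  24  28  27  24  26  27  26  28  27  28  30  27
 47  45  28  28  30  26  26  24  26  27  25  28  27  27  28  27  27  28  28  28  27  28  26  27  28  29  25  27
134  46  50  40  30  26  28  26  26  26  29  26  26  24  30  28  26  26  25  28  24  28  25  26  28  26  26  23
193 186  71  47  46  26  27  26  27  27  25  26  25  24  29  30  26  28  24  28  26  30  27  28  29  26  25  22
192 194 185 144  58  24  24  26  25  26  29  27  27  28  28  27  27  28  26  28  28  30  26  33  29  36  38  37
```

Call:
step_arm:
  fingers: [1,1,1,1,1,1]
  travel:
    - [0.24,-0.004,0.1]
    - [0.24,-0.004,0.3]
    - [0,0,0.5]
    - [0,0,0.3]
    - [0,0,0]
    - [0,0,0]
  twist: [0,0,0,0,0,0]

```text
time_s: 17.98
position: [0.5586, 0.2423, 0.0928]
tool_rot: [[0.001, 1.0, 0.002], [1.0, -0.001, 0.0], [0.0, 0.002, -1.0]]
ft_force: [0.1, -0.3, 0.6]
grip_width: 0.054
gripper_force: 42.5
```

Call:
step_arm:
  fingers: [1,1,1,1,1]
  travel:
    - [0,-0.002,0.05]
    - [0,0,0.05]
    - [0,0,0.03]
    - [0,0,0.012]
    - [0,0,0]
  twist: [0,0,0,0,0]

```text
time_s: 18.6
position: [0.5574, 0.2427, 0.0778]
tool_rot: [[0.0, 1.0, 0.0], [1.0, -0.0, -0.0], [-0.0, 0.0, -1.0]]
ft_force: [-2.4, -0.2, 6.0]
grip_width: 0.0545
gripper_force: 43.1
```

Call:
step_arm:
  fingers: [1,1,0,-0.5,-1,-1,-1,-1,-1]
  travel:
    - [-0.008,0.002,-0.01]
    - [0,0,0.006]
    - [0,0,0]
    - [0,0,0]
    - [0,0,0]
    - [0,0,-0.1]
    - [0,0,-0.4]
    - [-0.23,0,-0.5]
    - [-0.23,0,-0.44]
  twist: [0,0,0,0,0,0,0,0,0]

```text
time_s: 19.73
position: [0.5576, 0.1955, 0.2239]
tool_rot: [[-0.0, 1.0, 0.001], [1.0, 0.0, 0.0], [0.0, 0.001, -1.0]]
ft_force: [0.4, -0.5, 0.7]
grip_width: 0.0854
gripper_force: 0.0
```

```bash
python3 - <<'E'
from h import *
p,d,cal,s=look("w8",[("rubber_disc",.077)])
at(p,cal,(.5579,.2413,.091),0,r=20)
r=models.trace("wrist","rubber_disc")[0]; print(r["confidence"],circ(p,d,cal,.087,r["mask"]).round(4))
E
```

```text
t 19.73 tcp [0.5576 0.1955 0.2239] yaw 90.02 grip 0.08536422266794097
rubber_disc [324.5 139.5] 0.88 [0.5591 0.2444 0.077 ]
expect [323.2 144.8] found [322.9 145.4] [0.5576 0.2407 0.091 ]
0.68 [0.5572 0.2412 0.087 ]
```

The rubber disc is within 0.6 mm of centre. Next is the blue disc.

Call:
step_arm:
  fingers: [-1,-1,-1,-1,-1,-1,-1,-1,-1,-1]
  travel:
    - [-0.49,-0.16,0]
    - [-0.49,-0.16,0]
    - [-0.49,-0.16,0.1]
    - [-0.49,-0.16,0.1]
    - [-0.49,-0.16,0.1]
    - [-0.49,-0.16,0.15]
    - [-0.49,-0.16,0.15]
    - [-0.49,-0.16,0.17]
    - [0,0,0]
    - [0,0,0]
  twist: [0,0,0,0,0,0,0,0,0,0]

```text
time_s: 21.12
position: [0.4295, -0.1953, 0.1441]
tool_rot: [[0.0, 1.0, -0.001], [1.0, -0.0, 0.001], [0.001, -0.001, -1.0]]
ft_force: [-0.1, -0.0, 0.0]
grip_width: 0.0853
gripper_force: 0.0
```

```bash
python3 - <<'E'
from h import *
p,d,cal,s=look("w9",[("blue_disc",0)])
at(p,cal,(.4302,-.156,.014),0)
for r in models.trace("wrist","blue_disc")[:3]: print(r["confidence"],circ(p,d,cal,.008,r["mask"]).round(4))
cv2.imwrite("pics/w9c.png",p)
E
```

```text
t 21.12 tcp [ 0.4295 -0.1953  0.1441] yaw 89.98 grip 0.08531351839119122
blue_disc [176.8 252.5] 0.76 [ 0.2737 -0.2642  0.    ]
blue_disc [211.4 129.1] 0.71 [ 0.3256 -0.1363  0.    ]
blue_disc [328.4 151.7] 0.55 [ 0.4345 -0.1574  0.    ]
expect [323.9 152.6] found [318.9 150.8] [ 0.4257 -0.1544  0.014 ]
0.97 [ 0.3792 -0.0399  0.008 ]
0.84 [ 0.3229 -0.1344  0.008 ]
0.73 [ 0.2756 -0.2626  0.008 ]
```

View pics/w9c.png

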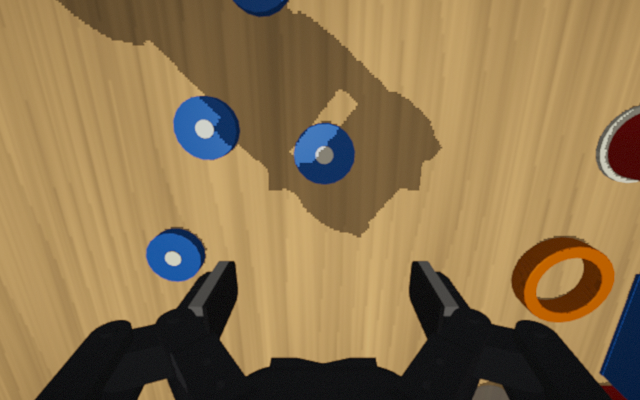

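The chosen blue disc's dot is at (323.5,154.5), which is (0.430, -0.158). The neighbour at (205,129) is clear of the fingers.

Call:
step_arm:
  fingers: [-1,-1,-1,-1,-1,-1,-1]
  travel:
    - [0.19,0,0.2]
    - [0.19,0,0.4]
    - [0,0,0.4]
    - [0,0,0.3]
    - [0,0,0.1]
    - [0,0,0.03]
    - [0,0,0]
  twist: [0,0,0,0,0,0,0]

```text
time_s: 22.15
position: [0.4301, -0.1582, 0.0022]
tool_rot: [[-0.0, 1.0, 0.001], [1.0, 0.0, -0.001], [-0.001, 0.001, -1.0]]
ft_force: [0.0, 0.1, 0.2]
grip_width: 0.0853
gripper_force: 0.0
```

Call:
step_arm:
  fingers: [-1,0.4,1,1,1,1]
  travel:
    - [0.003,-0.003,0.01]
    - [0,0,0]
    - [0,0,0]
    - [0,0,0]
    - [0,0,0]
    - [0,0,0]
  twist: [0,0,0,0,0,0]

```text
time_s: 22.9
position: [0.4293, -0.1578, 0.0011]
tool_rot: [[0.0, 1.0, 0.001], [1.0, -0.0, -0.001], [-0.001, 0.001, -1.0]]
ft_force: [-1.6, 0.9, 8.6]
grip_width: 0.0539
gripper_force: 40.2
```

Call:
step_arm:
  fingers: [1,1,1,1,1,1,1,1,1,1]
  travel:
    - [0,0,-0.3]
    - [0,0,-0.6]
    - [0,0.1,-0.6]
    - [0.4,0.2,-0.5]
    - [0.55,0.2,-0.26]
    - [0.57,0.2,0]
    - [0.57,0.2,0]
    - [0.57,0.2,0]
    - [0.57,0.17,0]
    - [0.3,0,0]
  twist: [0,0,0,0,0,0,0,0,0,0]

```text
time_s: 24.15
position: [0.5546, 0.1939, 0.2218]
tool_rot: [[-0.002, 1.0, -0.001], [1.0, 0.002, 0.0], [0.0, -0.001, -1.0]]
ft_force: [0.3, 0.4, -0.4]
grip_width: 0.0538
gripper_force: 42.8
```

Call:
step_arm:
  fingers: [1,1]
  travel:
    - [0,0,0]
    - [0,0,0]
  twist: [0,0]

```text
time_s: 24.4
position: [0.5543, 0.1905, 0.2223]
tool_rot: [[0.001, 1.0, -0.0], [1.0, -0.001, -0.0], [-0.0, -0.0, -1.0]]
ft_force: [-0.1, 0.3, -0.5]
grip_width: 0.0539
gripper_force: 42.8
```

```bash
python3 - <<'E'
from h import *
p,d,cal,s=look("w10",[("blue_disc",.2)])
at(p,cal,(.5576,.241,.091),0)
P=s["position"];T=np.linalg.inv(cal[0]["world_from_camera"]);Q=T@[P[0],P[1],P[2]+.013,1]
print("exp",cal[0]["cx"]+cal[1]*Q[0]/-Q[2],cal[0]["cy"]-cal[1]*Q[1]/-Q[2])
# white dot: low saturation, bright, inside held disc
h=cv2.cvtColor(p,cv2.COLOR_BGR2HSV);m=((h[...,1]<90)&(h[...,2]>90)).astype(np.uint8);m[:250]=0;m[310:]=0;m[:,:290]=0;m[:,360:]=0
n,l,st,ce=cv2.connectedComponentsWithStats(m);print([(st[i].tolist(),ce[i].round(1)) for i in range(1,n) if st[i,4]>60])
E
```

```text
t 24.4 tcp [0.5543 0.1905 0.2223] yaw 89.96 grip 0.05391483685883287
blue_disc [323.1 263.6] 0.79 [0.5543 0.1777 0.2   ]
blue_disc [200.3 311.9] 0.6 [0.4734 0.1419 0.2   ]
blue_disc [180.5 376.2] 0.52 [0.452  0.0867 0.2   ]
expect [326.7 139.6] found [326.8 139.8] [0.5577 0.2408 0.091 ]
exp 323.1320993870332 276.9855242102313
[([307, 263, 33, 29, 776], array([323., 277.]))]
```

Call:
step_arm:
  fingers: [1,1,1,1,1,1]
  travel:
    - [0.25,0.015,0.1]
    - [0.25,0.015,0.3]
    - [0,0,0.5]
    - [0,0,0.27]
    - [0,0,0]
    - [0,0,0]
  twist: [0,0,0,0,0,0]

```text
time_s: 25.25
position: [0.5584, 0.2408, 0.107]
tool_rot: [[0.001, 1.0, 0.002], [1.0, -0.001, 0.0], [0.0, 0.002, -1.0]]
ft_force: [1.6, -0.8, 0.2]
grip_width: 0.0542
gripper_force: 42.8
```

Call:
step_arm:
  fingers: [1,1,1,1,1]
  travel:
    - [0,0,0.05]
    - [0,0,0.05]
    - [0,0,0.03]
    - [0,0,0.012]
    - [0,0,0]
  twist: [0,0,0,0,0]

```text
time_s: 25.88
position: [0.5575, 0.2412, 0.0922]
tool_rot: [[0.0, 1.0, 0.001], [1.0, -0.0, -0.0], [-0.0, 0.001, -1.0]]
ft_force: [-3.1, -1.8, 7.5]
grip_width: 0.0541
gripper_force: 43.6
```

Call:
step_arm:
  fingers: [0,-0.5,-1,-1,-1,-1,-1,-1,-1,-1]
  travel:
    - [0,0,0]
    - [0,0,0]
    - [0,0,0]
    - [0,0,-0.1]
    - [0,0,-0.4]
    - [0,0,-0.5]
    - [-0.23,0,-0.35]
    - [-0.23,0,0]
    - [0,0,0]
    - [0,0,0]
  twist: [0,0,0,0,0,0,0,0,0,0]

```text
time_s: 27.12
position: [0.5574, 0.1956, 0.2261]
tool_rot: [[0.0, 1.0, -0.0], [1.0, -0.0, 0.0], [0.0, -0.0, -1.0]]
ft_force: [-0.6, -0.0, -0.5]
grip_width: 0.0854
gripper_force: 0.0
```

```bash
python3 - <<'E'
from h import *
p,d,cal,s=look("w11",[("blue_disc",.091),("knob_grip",.087)])
h=cv2.cvtColor(p,cv2.COLOR_BGR2HSV);m=((h[...,1]<90)&(h[...,2]>90)).astype(np.uint8)
T=np.linalg.inv(cal[0]["world_from_camera"]);Q=T@[.5578,.2411,.105,1];u=np.array([cal[0]["cx"]+cal[1]*Q[0]/-Q[2],cal[0]["cy"]-cal[1]*Q[1]/-Q[2]]);print(u)
n,l,st,ce=cv2.connectedComponentsWithStats(m)
i=min(range(1,n),key=lambda i:np.hypot(*(ce[i]-u)) if st[i,4]>20 else 1e9);print(st[i],ce[i],w("wrist",*ce[i],z=.105,cal=cal).round(4))
E
```

```text
t 27.12 tcp [0.5574 0.1956 0.2261] yaw 89.99 grip 0.08539721999016969
blue_disc [324.2 146.7] 0.91 [0.5584 0.2394 0.091 ]
blue_disc [176.5 375.3] 0.43 [ 0.3805 -0.0336  0.091 ]
knob_grip [371.8 303.2] 0.93 [0.6113 0.0662 0.087 ]
[323.59127934 146.93065868]
[314 138  19  19 295] [323.1559322  146.91864407] [0.5574 0.2411 0.105 ]
```

Call:
step_arm:
  fingers: [-1,-1,-1,-1,-1,-1]
  travel:
    - [-0.5,0.15,0]
    - [-0.5,0.15,0]
    - [-0.5,0.15,0]
    - [-0.3,0.08,0]
    - [0,0,0]
    - [0,0,0]
  twist: [0,0,0,0,0,0]

```text
time_s: 28.02
position: [0.6103, 0.0162, 0.226]
tool_rot: [[-0.001, 1.0, -0.0], [1.0, 0.001, 0.0], [0.0, -0.0, -1.0]]
ft_force: [-0.5, 0.8, 0.5]
grip_width: 0.0855
gripper_force: 0.0
```

```bash
python3 - <<'E'
from h import *
p,d,cal,s=look("w12",[("knob_grip",.087),("knob_bar",.065)])
print(cal[0]["world_from_camera"])
h=cv2.cvtColor(p,cv2.COLOR_BGR2HSV);m=((((h[...,0]<8)|(h[...,0]>172))&(h[...,1]>150)&(h[...,2]>80))).astype(np.uint8)
n,l,st,ce=cv2.connectedComponentsWithStats(m)
for i in range(1,n):
    if st[i,4]>8 and 200<ce[i][0]<450: print("red",st[i],ce[i].round(1),w("wrist",*ce[i],z=.097,cal=cal).round(4),w("wrist",*ce[i],z=.045,cal=cal).round(4))
# bar top from depth
v,u=np.mgrid[0:400,0:640];f=cal[1];c=cal[0]
X=np.stack([(u-c["cx"])/f*d,-(v-c["cy"])/f*d,-d],-1)@np.array(c["world_from_camera"])[:3,:3].T+np.array(c["world_from_camera"])[:3,3]
k=(abs(X[...,2]-.097)<.006)&(abs(X[...,0]-.61)<.05)&(abs(X[...,1]-.067)<.05)&(d>0)
r=cv2.minAreaRect(X[k][:,:2].astype(np.float32)*1000);print(k.sum(),r,X[k].mean(0))
cv2.imwrite("pics/w12c.png",cv2.resize(p[60:260,200:440],None,fx=3,fy=3))
E
```

```text
t 28.02 tcp [0.6103 0.0162 0.226 ] yaw 90.03 grip 0.08547875902885725
knob_grip [323.6 140.7] 0.76 [0.6107 0.0649 0.087 ]
knob_bar [324.8 136.2] 0.84 [0.6119 0.0667 0.065 ]
[[ 9.99999801e-01  1.80178636e-04  6.04997170e-04  6.10277333e-01]
 [-3.62037209e-04  9.48812941e-01  3.15838363e-01  9.79042122e-02]
 [-5.17121819e-04 -3.15838519e-01  9.48812817e-01  3.68712035e-01]
 [ 0.00000000e+00  0.00000000e+00  0.00000000e+00  1.00000000e+00]]
red [303  91   9  10  71] [307.2  95.5] [0.5967 0.104  0.097 ] [0.5942 0.1052 0.045 ]
red [291 138   9   3  21] [295.1 139.1] [0.5854 0.0675 0.097 ] [0.5806 0.0617 0.045 ]
red [300 140  21   7 109] [310.  142.7] [0.5985 0.0643 0.097 ] [0.5963 0.0579 0.045 ]
red [383 271  27  28 374] [395.3 282. ] [ 0.6856 -0.0793  0.097 ] [ 0.7    -0.1133  0.045 ]
826 ((610.8887939453125, 65.45526123046875), (45.71222686767578, 14.140852928161621), 5.093367576599121) [0.61094653 0.06581617 0.09691549]
```

View pics/w12c.png

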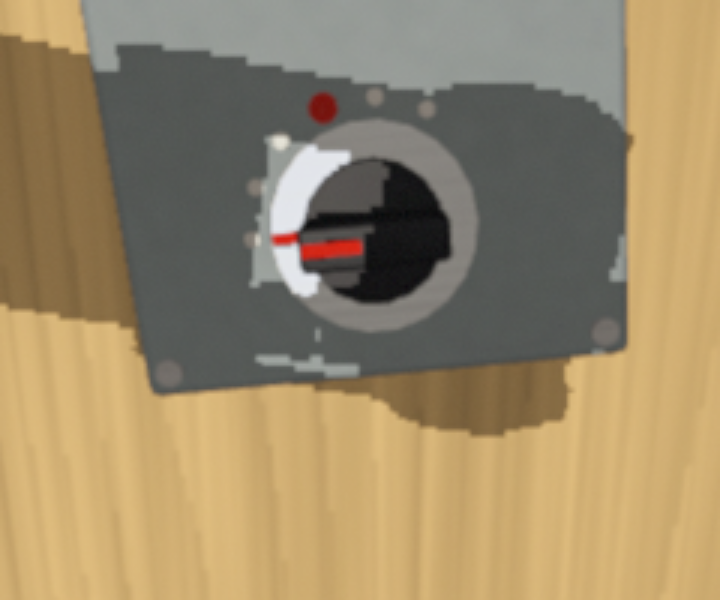

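The knob is at (0.6109, 0.0655) and its bar at +5.1°. In the crop, the home pointer is at the first white dot and the red third dot is at (322,107). Blue lies centred on the stack at (0.5574, 0.2411). Now I'll grip the knob.

Call:
step_arm:
  fingers: [-1,-1,-1,-1,-1,-1,-1,-1,-1,-1]
  travel:
    - [0.493,0.006,0]
    - [0,0,0.1]
    - [0,0,0.1]
    - [0,0,0.1]
    - [0,0,0.1]
    - [0,0,0.1]
    - [0,0,0.1]
    - [0,0,0.1]
    - [0,0,0.1]
    - [0,0,0]
  twist: [0,-0.0587,-0.0587,-0.0587,-0.0587,-0.0587,-0.0587,-0.0587,-0.0587,-0.0587]

```text
time_s: 29.42
position: [0.6105, 0.0654, 0.1455]
tool_rot: [[-0.995, -0.096, -0.002], [-0.096, 0.995, 0.0], [0.001, 0.0, -1.0]]
ft_force: [0.0, -0.3, 0.5]
grip_width: 0.0853
gripper_force: 0.0
```

Call:
step_arm:
  fingers: [-1]
  travel:
    - [0,0,0]
  twist: [0]

```text
time_s: 29.55
position: [0.6109, 0.0653, 0.1463]
tool_rot: [[-0.996, -0.088, 0.0], [-0.088, 0.996, 0.0], [-0.0, 0.0, -1.0]]
ft_force: [0.6, 0.5, 0.1]
grip_width: 0.0853
gripper_force: 0.0
```

```bash
python3 - <<'E'
from h import *
s=monitor.observe();R=s["tool_rot"];print(s["position"],np.degrees(np.arctan2(R[1,0],R[0,0]))%360,s["q"].round(1),((np.array([.6109,.0655,.070])-s["position"])@R*10).round(3))
E
```

```text
[0.61089816 0.06526539 0.14626451] 185.04585694411327 [  -4.9   32.1   71.2    0.    76.6 -100. ] [-0.     0.002  0.763]
```

Call:
step_arm:
  fingers: [-1,-1,-1,-1,-1,0.5,1,1,1,1]
  travel:
    - [0,0,0.3]
    - [0,0,0.3]
    - [0,0,0.12]
    - [0,0,0.04]
    - [0,0,0]
    - [0,0,0]
    - [0,0,0]
    - [0,0,0]
    - [0,0,0]
    - [0,0,0]
  twist: [0,0,0,0,0,0,0,0,0,0]
  force: 80

```text
time_s: 30.8
position: [0.611, 0.065, 0.0706]
tool_rot: [[-0.996, -0.089, 0.0], [-0.089, 0.996, 0.001], [-0.0, 0.001, -1.0]]
ft_force: [-1.7, 3.1, 3.0]
grip_width: 0.0128
gripper_force: 78.6
```

Call:
step_arm:
  fingers: [1,1,1]
  travel:
    - [0,0,0]
    - [0,0,0]
    - [0,0,0]
  twist: [0,0,0]

```text
time_s: 31.18
position: [0.6111, 0.065, 0.0706]
tool_rot: [[-0.996, -0.089, 0.0], [-0.089, 0.996, 0.001], [-0.0, 0.001, -1.0]]
ft_force: [-1.9, 5.4, 6.1]
grip_width: 0.0128
gripper_force: 78.8
```

```bash
python3 - <<'E'
from h import *
s=monitor.observe();R=s["tool_rot"];print(s["time_s"],s["position"],np.degrees(np.arctan2(R[1,0],R[0,0]))%360,s["ft_force"],s["wrist_torque"],s["grip_width"],s["gripper_force"])
E
```

```text
31.175 [0.6110619  0.06499242 0.07056266] 185.0945747572663 [-1.94177108  5.38629705  6.11177261] [0.8401405  0.3021819  0.06104249] 0.012766757071915968 78.80859732627869
```

Call:
step_arm:
  fingers: [1,1,1,1,1,1,1,1,1,1]
  travel:
    - [0,0,0]
    - [0,0,0]
    - [0,0,0]
    - [0,0,0]
    - [0,0,0]
    - [0,0,0]
    - [0,0,0]
    - [0,0,0]
    - [0,0,0]
    - [0,0,0]
  twist: [0.01,0.02,0.02,0.02,0.02,0.02,0.02,0.02,0.02,0.02]

```text
time_s: 32.42
position: [0.6111, 0.0652, 0.0706]
tool_rot: [[-0.873, 0.488, 0.0], [0.488, 0.873, 0.001], [0.0, 0.001, -1.0]]
ft_force: [-2.7, 6.4, 4.9]
grip_width: 0.0125
gripper_force: 78.9
```

Call:
step_arm:
  fingers: [1,1,1,1,1,1,1,1,1,1]
  travel:
    - [0,0,0]
    - [0,0,0]
    - [0,0,0]
    - [0,0,0]
    - [0,0,0]
    - [0,0,0]
    - [0,0,0]
    - [0,0,0]
    - [0,0,0]
    - [0,0,0]
  twist: [0.02,0.02,0.02,0.02,0.02,0.02,0.02,0.02,0.02,0.01]

```text
time_s: 33.67
position: [0.6112, 0.0654, 0.0706]
tool_rot: [[-0.448, 0.894, 0.001], [0.894, 0.448, 0.001], [0.001, 0.001, -1.0]]
ft_force: [-0.3, 7.7, 6.1]
grip_width: 0.0128
gripper_force: 78.8
```

Call:
step_arm:
  fingers: [1,1]
  travel:
    - [0,0,0]
    - [0,0,0]
  twist: [0,0]

```text
time_s: 33.92
position: [0.6112, 0.0654, 0.0706]
tool_rot: [[-0.449, 0.893, 0.001], [0.893, 0.449, 0.001], [0.001, 0.001, -1.0]]
ft_force: [-0.4, 7.6, 5.3]
grip_width: 0.0125
gripper_force: 78.8
```

```bash
cat > k.py <<'E'
from h import *
import sys
p,d,cal,s=look(sys.argv[1],[("blue_disc",.091)])
print("turned",185.09-np.degrees(np.arctan2(s["tool_rot"][1,0],s["tool_rot"][0,0]))%360,s["ft_force"],s["wrist_torque"],s["gripper_force"])
a=np.radians(5.09);Ry=np.array([-np.sin(a),np.cos(a)]);ax=np.array([.6109,.0655])+.18*Ry
for src in ("wrist","scene","side"):
    if src!="wrist": p,d=optics.get_image(src); cv2.imwrite(f"pics/{sys.argv[1]}{src}.png",p)
    cl=cam(src)
    for r in models.landmark_of(src,"blue_disc")[:4]:
        P=w(src,*r["point"],z=.091,cal=cl)[:2]
        if np.hypot(*(P-ax))<.08: print(src,np.round(r["point"],1),"blue",P.round(4),"rad",np.hypot(*(P-ax)).round(4),"knob",(np.degrees(np.arctan2(*(ax-P)[::-1]))*-1+5.09).round(1))
    for r in models.landmark_of(src,"plate_center")[:2]: print(src,"plate",w(src,*r["point"],z=.063,cal=cl).round(4),r["confidence"])
print("axis",ax,"plate expected at 72:",ax+.036*np.array([np.cos(a+np.pi-np.radians(72)),np.sin(a+np.pi-np.radians(72))]))
E
python3 k.py t1
```

```text
t 33.92 tcp [0.6112 0.0654 0.0706] yaw 116.7 grip 0.012548287606043654
turned 68.39405785000066 [-0.35778509  7.5687266   5.2554799 ] [1.0389302  0.23232494 0.09919041] 78.78488302230835
scene [416.2 169.5] blue [0.5765 0.2761] rad 0.0363 knob 64.7
scene plate [0.5703 0.2658 0.063 ] 0.73
side [302.7 142.4] blue [0.5916 0.2955] rad 0.0508 knob 91.4
side plate [0.5721 0.2749 0.063 ] 0.71
side plate [ 0.6755 -0.2075  0.063 ] 0.34
axis [0.59493032 0.24479018] plate expected at 72: [0.58081196 0.27790622]
```

```bash
cat > k2.py <<'E'
from h import *
import sys
t=sys.argv[1]; cal=cam("wrist"); K=np.array([.6109,.0655])
p=cv2.imread(f"pics/{t}.png");h=cv2.cvtColor(p,cv2.COLOR_BGR2HSV)
m=(((h[...,0]<8)|(h[...,0]>172))&(h[...,1]>130)&(h[...,2]>50)).astype(np.uint8);n,l,st,ce=cv2.connectedComponentsWithStats(m)
for i in range(1,n):
    P=w("wrist",*ce[i],z=.045,cal=cal)[:2]
    if st[i,4]>4 and np.hypot(*(P-K))<.1:
        for z in (.045,.055): 
            P=w("wrist",*ce[i],z=z,cal=cal)[:2]; print("red",st[i],z,P.round(4),"r",np.hypot(*(P-K)).round(4),"angle from home",(185.09-np.degrees(np.arctan2(*(P-K)[::-1]))).round(1))
for src in ("scene","side"):
    q=cv2.imread(f"pics/{t}{src}.png");c,f=cam(src);T=np.linalg.inv(c["world_from_camera"])
    ax=np.array([.59493,.24479])
    for ang in (0,68.4,72):
        b=np.radians(185.09-ang);Q=T@[*(ax+.036*np.array([np.cos(b),np.sin(b)])),.105,1]
        print(src,ang,(c["cx"]+f*Q[0]/-Q[2]).round(1),(c["cy"]-f*Q[1]/-Q[2]).round(1))
    u=(c["cx"]+f*Q[0]/-Q[2],c["cy"]-f*Q[1]/-Q[2]);H=cv2.cvtColor(q,cv2.COLOR_BGR2HSV);r=14
    x0,y0=int(u[0])-r,int(u[1])-r;W=H[y0:y0+2*r,x0:x0+2*r]
    B=((W[...,0]>100)&(W[...,0]<130)&(W[...,1]>120)).astype(np.uint8)
    print("\n".join("".join("B" if B[i,j] else ("w" if W[i,j,1]<90 and W[i,j,2]>70 else ".") for j in range(2*r)) for i in range(2*r)),x0,y0)
E
python3 k2.py t1
```

```text
red [319 166  18  18 240] 0.045 [0.5943 0.1048] r 0.0426 angle from home 72.2
red [319 166  18  18 240] 0.055 [0.5931 0.1068] r 0.0449 angle from home 71.8
red [320 192   7  17 101] 0.045 [0.5987 0.0901] r 0.0274 angle from home 68.7
red [320 192   7  17 101] 0.055 [0.5973 0.0929] r 0.0306 angle from home 68.7
red [318 249  11  38 399] 0.045 [0.6192 0.0502] r 0.0174 angle from home 246.8
red [318 249  11  38 399] 0.055 [0.6165 0.0554] r 0.0116 angle from home 246.0
scene 0 404.9 168.0
scene 68.4 417.7 167.1
scene 72 418.4 167.4
wwwww............ww.....www.
wwwwww...........ww.......ww
wwwwww..........ww........ww
wwwwww..........ww........w.
wwwww...........wwww.....ww.
wwwww...........wwwwww...w..
wwwwww.........wwwwwwwwwww..
wwwwwww.wwwwwwwwwwwwwwwww...
wwwwwwwwww.....BB.wwww.w....
wwwwww..BBBBBBBBBB.wwwww....
wwwww.BBBBBBBBBBBBBBww......
wwwwwBBBBBBww..BBBBBww......
wwww.BBBBBwwwww.BBBB.w......
wwww.BBBBBwwwwwwBBBB.w......
wwww.BBBBBwwwwwwBBBBBw......
wwwwBBBBBBwwwwwwBBBBBw......
ww.w.BBBBBB.wwwBBBBBBw......
...wwBBBBBBBBBBBBBBBBw......
...ww.BBBBBBBBBBBBBB.ww.....
...w.w.BBBBBBBB
[... 434 characters left out ...]
.........................
............................
............................
............................
ww..........................
BBwww.......................
BBBBB.......................
BBBBBw....wwwwwwww..........
BBBBBw..wwBBBBBBBB.w........
BBB..w.wBBBBB..BBBBBw.......
BB.www.wBBBBwwwwwBBBBw......
BB..w.w.BBBBwwwwwBBBBw....ww
BBB...wBBBBB.ww.BBBBBw.wwwww
BBw.....BBBBBBBBBBBBBwwwwwww
........BBBBBBBBBBBBBwwwwwww
........BBBBBBBBBBBBBwwwwwww
w.......BBBBBBBBBBBBBwwwwwww
w........BBBBBBBBBBB..wwwwww
.w.........BBBBBB..B...wwwww
ww......................wwww
wwwww...................wwww
wwwww...w.........ww....wwww
wwwww....wwwwwwwwwww....wwww
wwwwww.....wwwwwww.....wwwww 288 128
```

The pointer reads 68.7° and the red dot 72.2°, so the knob follows without slip. I'll finish the last 3.5°.

Call:
step_arm:
  fingers: [1,1,1,1,1]
  travel:
    - [0,0,0]
    - [0,0,0]
    - [0,0,0]
    - [0,0,0]
    - [0,0,0]
  twist: [0.01,0.0095,0,0,0]

```text
time_s: 35.05
position: [0.6112, 0.0654, 0.0706]
tool_rot: [[-0.394, 0.919, 0.001], [0.919, 0.394, 0.001], [0.001, 0.001, -1.0]]
ft_force: [-0.1, 6.5, 3.9]
grip_width: 0.0126
gripper_force: 78.8
```

```bash
python3 k.py t2 | head -3; python3 k2.py t2 | grep -v '^[.wB]* *$'
```

```text
t 35.05 tcp [0.6112 0.0654 0.0706] yaw 113.19 grip 0.012638230484253986
turned 71.89775425028616 [-0.06331876  6.48363335  3.93142451] [1.09334034 0.21098396 0.13822547] 78.78062725067139
scene [414.2 174.3] blue [0.5872 0.2582] rad 0.0155 knob 65.3
red [314 166  18  18 240] 0.045 [0.5943 0.1048] r 0.0427 angle from home 72.2
red [314 166  18  18 240] 0.055 [0.5934 0.107 ] r 0.045 angle from home 72.2
red [320 192   7  17 101] 0.045 [0.6003 0.0907] r 0.0273 angle from home 72.3
red [320 192   7  17 101] 0.055 [0.599  0.0937] r 0.0306 angle from home 72.2
red [318 249  11  38 402] 0.045 [0.6182 0.0497] r 0.0174 angle from home 250.3
red [318 249  11  38 402] 0.055 [0.6159 0.0551] r 0.0115 angle from home 249.6
scene 0 404.9 168.0
scene 68.4 417.7 167.1
scene 72 418.4 167.4
w......wwwwwwwwww.....wwwwww 404 153
side 0 301.8 148.6
side 68.4 302.0 142.6
side 72 302.3 142.3
wwwwww......wwwww......wwwww 288 128
```

The pointer at 72.2–72.3° lines up with the red dot at 72.2°, and the grip is steady at 79 N. Handing in.

```bash
python3 -c "
from rig import close_job
print(close_job())"
```

```text
the job is handed in; nothing more can be done
None
```

The steel, rubber and blue discs are stacked on the plate, each within about 1 mm of centre when placed. The knob is held at the third click: its pointer reads 72.2°, level with the red dot, and the job was handed in at about 35 s.

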